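Take the combination padlock off the tool chest's hasp and present it open

ROBOT

A 6-joint arm with a two-finger parallel gripper is mounted at the origin on the work surface. World frame = base frame: x ahead of the robot, y to its left, z up, the work surface at z = 0. Lengths are in m, angles in rad, forces in N, time in s.
With the tool pointing down it reaches from about 0.375 to 0.975 m from the base axis. Payload 3.8 kg.
Tool frame: the origin (TCP) lies midway between the tips of the shut fingers; the grasp point (between the pads) lies 19 mm behind it; z points along the fingers, y is the line along which they close (so a half turn about z gives the same grasp; the last joint's range is limited). The gripper opens to 85 mm and grips with 20 to 120 N. Pads are 22 mm wide; open, the fingers measure 114 mm over their backs; the gripper's body (76 mm by 85 mm) begins 54 mm behind the grasp point. The pads swing forward as they close: fully open they stand 13 mm farther back than shut.
Start: joints at [1.282, 0.264, 1.604, -0, 1.274, -0.037], TCP at [0.168, 0.654, 0.231] pointing down, gripper open.
Joint ranges: [-2.63, 2.63], [-0.94, 2.18], [0.31, 2.57], [-1.31, 4.45], [0, 2.66], [-2.55, 2.55]. Speed limits (rad/s): [2.57, 2.57, 3.14, 3.14, 3.14, 3.14].

INTERFACE

Orientations are given as a rotation vector (axis times angle).
In Python, from workcell import read_state, vision, ticket gives the robot as it stands. The module is installed in compiled form; this text tells all that it offers.
- The arm moves only by the tool jog_arm, never from a script. Its arguments are lists of equal length, an entry for each row: "turn": the turn, a rotation vector about the tool's x, y, z in rad, a list of three; "delta_pos": the shift along the tool's x, y, z in m, a list of three; "gripper": the finger opening in m, from 0 to 0.0854. In form: {"turn": [[rx, ry, rz], ...], "delta_pos": [[dx, dy, dz], ...], "gripper": [gripper, ...]}. A call has 1 to 20 rows; each row shifts and turns the commanded pose from where the row before left it, along the tool's axes as they then stand; what a row does not reach is not made up. A row lasts 1/12 s, in which the tool goes at most 41.7 mm and 7.16 degrees, less where a joint would pass 70% of its speed; a pose out of reach is approached as far as the arm can. A call with a gripper value outside its range is refused whole. The fingers move at their own pace and stop on an object; "grip_force" is the grip in N (left out, the last holds). Time passes only in rows, so rows that do not move let the fingers close. It gives the time, the measured TCP pose, the force, the opening and the grip force at its end, in the units of the state.
- read_state(): the state, without advancing time (a new reading comes with each control period).
- vision.read_camera(name): name is "scene" or "top" or "wrist"; returns the picture (420x560x3 uint8, red, green, blue); there is no depth.
- vision.calibration(name): a dict with "vfov" (degrees; the focal length in pixels is half the picture's height over the tangent of half this angle, whatever the lens; pixels are square), "cx", "cy" (the principal point, pixels), "R" (3x3) and "t" (3): a world point X has camera coordinates R X + t; the wrist camera has in their place "mount" (4x4, takes a point from camera to tool coordinates, whose origin is the TCP and whose axes are the flange's). Camera axes: x right, y down, z forward; pixel columns grow to the right and rows downward; lengths in m; the calibration is good to about 2 mm. The wrist camera is an equidistant fisheye: a pixel r from the principal point sees the ray r / f radians off the axis. A picture is of the moment at which its call begins: read the wrist's pose just before it. calibration takes no time and is no camera call.
- ticket.finish_job(): hands the job in; it is judged then, once.
The state is a dict: "time": time; "q": joint angles; "joint_vel": joint speeds; "joint_torque": joint torques, N m; "tool_pos": TCP position; "tcp_rot": TCP orientation; "wrist_force": force on the tool from outside, world axes, zero at the start; "torque": the same for the moment, N m; "width": opening from 0.0 (shut) to 1.0 (fully open); "grip_force": force on a finger pad.
Only numpy, scipy, OpenCV 4.12 (cv2) and the standard library are available. Lean on these libraries where they do the work, as an engineer would, in place of code of your own. Each camera call takes 0.05 s, during which the arm holds its last target. There are 200 camera calls.

TASK

Open the combination padlock on the tool chest: turn its dial through its clicks until the red dab stands at the white index mark, then draw the lock back so that its shackle pulls fully open, and unhook it from the staple. Finish while still holding the lock: hold it up still in the gripper, shackle open, dial facing up, level and at least 10 cm above the chest's lid, with nothing else touching it. Leave the two tins of punches and the graver on the lid where they are.

Things in the scene. Friction and masses are not known exactly. Their poses are not given: they have to be found in the camera images.
- lock_mid (a point): Centre of the padlock's brass body, 50 x 50 x 24 mm, lying loose on its back on a rubber pad 3 mm thick on the chest's lid; 0.5 kg in all. Its x points out of the body to the shackle, z up out of the dial face. The 8 mm shackle leaves the +x face 12 mm above the underside, legs at y = -17 and +17 mm, round bow between. Sides (+y, -y faces) are free to grip: 60 mm clear either side.
- dial_grip (a point): On the dial's axis, half-way up its knurled knob (24 mm diameter, from 28 to 42 mm above the lock's underside). The axis is at x = -3 mm in the lock's frame. Under the knob lies the black dial disc, 40 mm diameter, 24 to 28 mm above the underside: fingertips stay above it. Knob and disc turn as one, endlessly, either way. z up.
- dab (a point): The red dab of paint on the dial disc, 16 mm from the dial's axis; it turns with the dial. A red line on top of the knob points the same way. The white index mark is painted on the brass face beyond the disc, on the lock's +x side of the dial's axis.
- dial (a joint): Dial angle, rad, counter-clockwise seen from above. The lock opens only with the red dab at the index mark: angle 0 or a whole turn (about 0.15 play either way). A spring detent clicks every 0.628 rad (ten notches a turn, one at the mark), about 0.04 N m; let go, the dial snaps into the nearest notch. The rubber pad keeps the lock from turning along. It starts in any other notch.
- shackle (a joint): How far the shackle is drawn out, m: 0 shut, 0.020 fully open (stop). Off the mark it is locked, with 2 mm of play; on the mark it slides with 3 N of friction and stays where left. The leg at y = +17 mm is the short one: shut it reaches 5 mm into the body, fully open its end stands 15 mm clear of the lock's +x face. The leg at y = -17 mm never leaves the body.
- bow (a point): Middle of the shackle's bow, on its bar's axis, at lock x = 49 mm shut, 69 mm open (inside of the bow 20 mm from the lock's face when shut). The bow passes through the staple's eye. As the staple holds the bow, drawing the lock's body back along its own -x (about 35 mm, slack included) pulls the shackle open.
- staple_leg (a point): Axis of the leg of the staple that stands inside the shackle's loop, 15 mm above the lid. The staple: a fixed closed loop of 6 mm bar, upright in the chest's x-z plane, its second leg 48 mm farther along chest +x, underside of its bridge 23 mm above the lid. A hasp strap 36 mm wide and 2.5 mm thick lies round its foot, from 9 mm on the lock's side of this leg.
- lid_top (a point): Point on the top surface of the chest's lid under the rubber pad, 120 mm above the bench; axes are the chest's. To unhook the open lock: push it forward until staple_leg is at lock x = 32 mm (mid-gap between the lock's face and the short leg's end; the second staple leg then clears the bow by 4 mm), move it 35 mm to its own -y, so that the staple leg leaves by the gap, then lift.
- chest: Fixed grey-green sheet-steel tool chest, 360 (x) x 440 (y) x 120 mm, origin at the centre of its underside. The lock lies on its top, lock x within 0.1 rad of chest x, the shackle away from the robot.
- tin_a: Brown tin of chasing punches, 60 mm in diameter, 72 mm tall, punches up to 112 mm, standing on a rear corner of the lid; origin under its centre. To be left alone.
- tin_b: Dark tin of chasing punches, 52 mm in diameter, 64 mm tall, punches up to 104 mm, standing on the other rear corner of the lid; origin under its centre. To be left alone.
- graver: Graver with a wooden mushroom handle, 131 mm long, 30 mm high and wide at the handle, lying on the lid on the lock's +y side; origin at its underside, 60 mm from the handle's butt. To be left alone.
There are look-alikes about, which are no part of the job. What is shaped like the part that bears lock_mid but blue is not meant.

How it is judged:
By the outcome, as a careful person would: the job done as asked, in the order asked, and still so for the second after the job is handed in, while the arm keeps its last pose, push and grip.
It also fails if it takes over 72 s, if anything falls off the work surface, if the arm or the gripper's body presses on something with over 40 N, if the wrist force passes 120 N, or if a joint passes its speed limit or range.

## Working session

There is one attempt and no reset: what is moved stays moved. The work goes in short steps, Python scripts to look and compute and a tool call to move; the robot and the scene stay as the last step left them, time stands still between calls to the robot, and variables do not carry over. Pictures are saved under pics/ and viewed, at most 10 in all, crops included, and the job is handed in when it is done.

Besides the shell and the picture viewer there is one more tool, called as name(argument=value, ...), one argument or row to a line, values as JSON. jog_arm: Moves the arm, as the interface text tells. Its arguments: {"type":"object","properties":{"turn":{"type":"array","items":{"type":"array","items":{"type":"number"}}},"delta_pos":{"type":"array","items":{"type":"array","items":{"type":"number"}}},"gripper":{"type":"array","items":{"type":"number"}},"grip_force":{"type":"number"}},"required":["turn","delta_pos","gripper"]}

```bash
mkdir -p pics
cat > h.py <<'E'
import numpy as np, cv2
from scipy.spatial.transform import Rotation as Ro
from workcell import read_state, vision, ticket
def grab(n):
    s=read_state(); return s, vision.read_camera(n)
def save(n,im): cv2.imwrite('pics/'+n+'.png',im[:,:,::-1])
def ray(n,u,v,s=None):
    c=vision.calibration(n); f=210/np.tan(np.radians(c['vfov'])/2)
    a=(u-c['cx']); b=(v-c['cy'])
    if n=='wrist':
        r=np.hypot(a,b); th=r/f; k=np.sin(th)/r if r>0 else 0
        d=np.array([a*k,b*k,np.cos(th)]); M=np.array(c['mount'])
        R=Ro.from_rotvec(s['tcp_rot']).as_matrix()
        return R@M[:3,3]+np.array(s['tool_pos']), R@M[:3,:3]@d
    R=np.array(c['R']); t=np.array(c['t'])
    return -R.T@t, R.T@np.array([a/f,b/f,1.])
def onz(n,u,v,z,s=None):
    o,d=ray(n,u,v,s); return o+d*(z-o[2])/d[2]
def proj(n,X,s=None):
    c=vision.calibration(n); f=210/np.tan(np.radians(c['vfov'])/2); X=np.array(X,float)
    if n=='wrist':
        R=Ro.from_rotvec(s['tcp_rot']).as_matrix(); M=np.array(c['mount'])
        p=M[:3,:3].T@(R.T@(X-np.array(s['tool_pos']))-M[:3,3]); r=np.hypot(p[0],p[1]); th=np.arctan2(r,p[2])
        return c['cx']+f*th*p[0]/r, c['cy']+f*th*p[1]/r
    p=np.array(c['R'])@X+np.array(c['t']); return c['cx']+f*p[0]/p[2], c['cy']+f*p[1]/p[2]
E
python3 - <<'E'
from h import *
for n in ('top','wrist','scene'):
    s,im=grab(n); save(n+'0',im)
    c=vision.calibration(n); print(n,c)
print(s)
im=np.hstack([cv2.imread('pics/top0.png'),cv2.imread('pics/scene0.png')]);
E
```

```text
top {'vfov': 55.441806309731945, 'cx': 281.465862535196, 'cy': 203.86557265945936, 'R': array([[ 0.01589853, -0.99910288,  0.03925127],
       [-0.98368167, -0.02266517, -0.17848433],
       [ 0.17921384, -0.03577311, -0.98315954]]), 't': array([-0.04247917,  0.53610138,  0.81257894])}
wrist {'vfov': 65.70646984690485, 'cx': 280.84266514648726, 'cy': 209.65967477277337, 'mount': array([[-2.11010373e-06, -9.55844718e-01, -2.93872208e-01,
         7.38858956e-02],
       [ 9.99999978e-01, -6.42111086e-05,  2.01671828e-04,
        -6.18969578e-04],
       [-2.11636812e-04, -2.93872201e-01,  9.55844697e-01,
        -1.42650608e-01],
       [ 0.00000000e+00,  0.00000000e+00,  0.00000000e+00,
         1.00000000e+00]])}
scene {'vfov': 42.51126398691405, 'cx': 275.3815547844561, 'cy': 215.80460112755995, 'R': array([[ 7.87350848e-01,  6.16504615e-01,  8.38212051e-04],
       [ 3.30519221e-01, -4.20964468e-01, -8.44716497e-01],
       [-5.20418761e-01,  6.65365295e-01, -5.35213356e-01]]), 't': array([-0.38400652, -0.08515364,  1.64734273])}
{'time': 0.1, 'q': array([ 1.28211463e+00,  2.64701366e-01,  1.60525129e+00, -1.15699174e-05,
        1.27370767e+00, -3.68992572e-02]), 'joint_vel': array([-2.16792519e-04,  3.00719066e-04, -2.82578420e-03,  2.98501709e-05,
        2.50471138e-03, -1.80858076e-04]), 'joint_torque': array([ 9.21813225e-04, -5.16699922e+01, -3.68595278e+01, -1.37171769e-04,
        6.18447419e-03, -1.45784969e-05]), 'tool_pos': array([0.1679775 , 0.65307382, 0.23006318]), 'tcp_rot': array([-0.39440886, -3.11640801,  0.00320745]), 'wrist_force': array([0.85409428, 0.30798097, 0.00222811]), 'torque': array([ 0.03428053, -0.00026112,  0.03386757]), 'grip_force': 0.0, 'width': 1.0014858961054938}
```

View pics/top0.png

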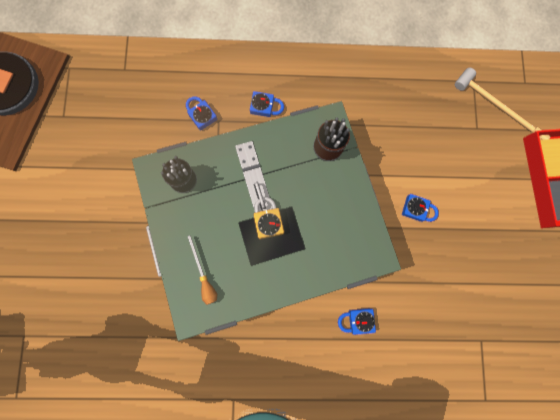

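View pics/scene0.png

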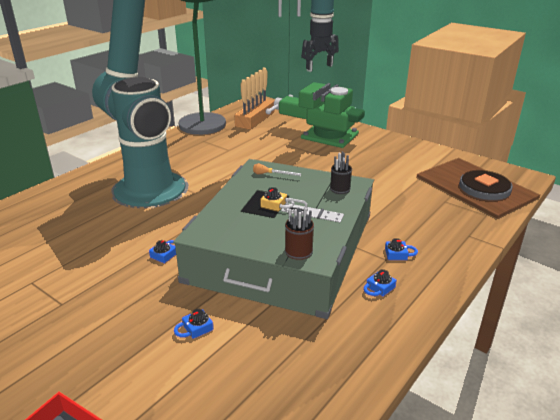

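The top view shows the yellow lock at about (268,224) on its pad with the hasp running up and slightly left. The four blue look-alikes lie off the chest, and the graver is at about (205,270). The scene view agrees.

Run:
```python
from h import *
im=cv2.imread('pics/top0.png')[:,:,::-1]; 
hsv=cv2.cvtColor(im.copy(),cv2.COLOR_RGB2HSV)
m=cv2.inRange(hsv,(18,120,120),(32,255,255)); m[:200]=0;m[250:]=0;m[:,:245]=0;m[:,295:]=0
print(m.sum()//255)
p=np.argwhere(m)[:,::-1].astype(np.float32); r=cv2.minAreaRect(p); print(r)
B=cv2.boxPoints(r); W=np.array([onz('top',u,v,.147) for u,v in B]); print(W, W.mean(0))
C=np.array([onz('top',u,v,.12) for u,v in [(133,157),(342,102),(398,270),(178,338)]]); print(C,C.mean(0))
for i in range(4):
  e=C[i]-C[(i+1)%4]; print(np.linalg.norm(e),np.degrees(np.arctan2(e[1],e[0])))
for i in range(4):
  e=W[i]-W[(i+1)%4]; print(np.linalg.norm(e),np.degrees(np.arctan2(e[1],e[0])))
red=cv2.inRange(hsv,(0,150,100),(8,255,255))|cv2.inRange(hsv,(172,150,100),(180,255,255)); red&=cv2.dilate(m,np.ones((9,9)))
print(np.argwhere(red))
crop=cv2.resize(im[130:270,210:310],None,fx=5,fy=4.2,interpolation=2)
save('top0c',cv2.resize(im[165:265,220:320],(600,600),interpolation=2))
```

```text
287
((268.09027099609375, 223.0878143310547), (26.191139221191406, 26.680038452148438), 77.90524291992188)
[[ 0.49997895  0.02648417  0.147     ]
 [ 0.51183798 -0.02273869  0.147     ]
 [ 0.46316486 -0.03391673  0.147     ]
 [ 0.45168092  0.01482668  0.147     ]] [ 0.48166568 -0.00383614  0.147     ]
[[ 0.61179761  0.26742129  0.12      ]
 [ 0.7426156  -0.15229651  0.12      ]
 [ 0.3987335  -0.25773222  0.12      ]
 [ 0.26811664  0.15744858  0.12      ]] [0.50531584 0.00371029 0.12      ]
0.4396320947840921 107.31125475378448
0.35968262071066376 17.045760745866062
0.4352422945968383 -72.53630245751091
0.3608470627700039 -162.25611450014262
0.05063128002397647 103.54585266225955
0.04994018044604876 12.934001279888886
0.05007794692000234 -76.7428857967695
0.049684973676078055 -166.43030315730326
[[224 276]
 [224 277]
 [224 278]
 [224 279]
 [225 276]
 [225 277]
 [225 278]
 [225 279]]
```

View pics/top0c.png

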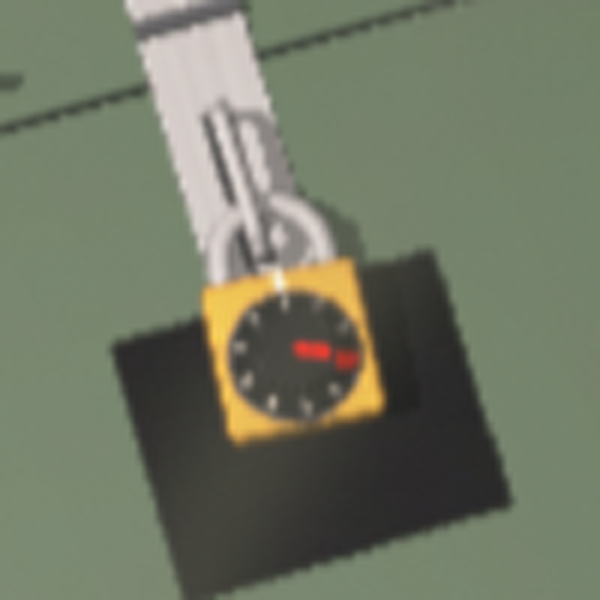

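jog_arm(
  turn=[
    [0, 0, 0],
    [0, 0, 0],
    [0, 0, 0],
    [0, 0, 0],
    [0, 0, 0],
    [0, 0, 0],
    [0, 0, 0],
    [0, 0, 0],
    [0, 0, 0],
    [0, 0, 0],
    [0, 0, 0],
    [0, 0, 0],
    [0, 0, 0],
    [0, 0, 0],
    [0, 0, 0],
    [0, 0, 0],
    [0, 0, 0],
    [0, 0, 0],
    [0, 0, 0],
    [0, 0, 0],
  ],
  delta_pos=[
    [-0.023, -0.028, 0],
    [-0.023, -0.028, 0],
    [-0.023, -0.028, 0],
    [-0.023, -0.028, 0],
    [-0.023, -0.028, 0],
    [-0.023, -0.028, 0],
    [-0.023, -0.028, 0],
    [-0.023, -0.028, 0],
    [-0.023, -0.028, 0],
    [-0.023, -0.028, 0],
    [-0.023, -0.028, 0],
    [-0.023, -0.028, 0],
    [-0.023, -0.028, 0],
    [-0.023, -0.028, 0],
    [-0.023, -0.028, 0],
    [-0.023, -0.028, 0],
    [-0.023, -0.028, 0],
    [-0.023, -0.028, 0],
    [-0.023, -0.028, 0],
    [-0.023, -0.028, 0],
  ],
  gripper=[0.085, 0.085, 0.085, 0.085, 0.085, 0.085, 0.085, 0.085, 0.085, 0.085, 0.085, 0.085, 0.085, 0.085, 0.085, 0.085, 0.085, 0.085, 0.085, 0.085],
)

```text
time: 1.82
tool_pos: [0.4743, -0.0051, 0.2312]
tcp_rot: [0.395, 3.117, 0.0]
wrist_force: [-0.0, 0.3, 0.4]
width: 0.996
grip_force: 0.0
```

jog_arm(
  turn=[
    [0, 0, 0.117],
    [0, 0, 0.117],
    [0, 0, 0.117],
    [0, 0, 0.117],
    [0, 0, 0.117],
    [0, 0, 0.117],
    [0, 0, 0.117],
    [0, 0, 0.117],
    [0, 0, 0.117],
    [0, 0, 0.117],
    [0, 0, 0.117],
    [0, 0, 0.117],
    [0, 0, 0],
    [0, 0, 0],
  ],
  delta_pos=[
    [0, 0, -0.002],
    [0, 0, -0.002],
    [0, 0, -0.002],
    [0, 0, -0.002],
    [0, 0, -0.002],
    [0, 0, -0.002],
    [0, 0, -0.002],
    [0, 0, -0.002],
    [0, 0, -0.002],
    [0, 0, -0.002],
    [0, 0, 0],
    [0, 0, 0],
    [0, 0, 0],
    [0, 0, 0],
  ],
  gripper=[0.05, 0.05, 0.05, 0.05, 0.05, 0.05, 0.05, 0.05, 0.05, 0.05, 0.05, 0.05, 0.05, 0.05],
)

```text
time: 2.98
tool_pos: [0.4739, -0.0032, 0.251]
tcp_rot: [-2.31, -2.129, 0.0]
wrist_force: [0.4, 0.3, -0.0]
width: 0.586
grip_force: 0.0
```

Run:
```python
from h import *
s,im=grab('wrist'); save('w1',im)
print(s['time'],s['tool_pos'],s['tcp_rot'],s['q'],s['width']); print(Ro.from_rotvec(s['tcp_rot']).as_matrix().round(4))
hsv=cv2.cvtColor(im,cv2.COLOR_RGB2HSV)
m=cv2.inRange(hsv,(18,120,120),(32,255,255))
n,l,st,ce=cv2.connectedComponentsWithStats(m)
for i in range(1,n):
  if st[i,4]>100: print(st[i],ce[i])
i=1+st[1:,4].argmax(); r=cv2.minAreaRect(np.argwhere(l==i)[:,::-1].astype(np.float32)); print(r)
B=cv2.boxPoints(r); W=np.array([onz('wrist',u,v,.147,s) for u,v in B]); print(B,W,W.mean(0))
for i in range(4):
  e=W[i]-W[(i+1)%4]; print(np.linalg.norm(e),np.degrees(np.arctan2(e[1],e[0])))
```

```text
2.9833 [ 0.47390199 -0.00321308  0.25104032] [-2.31010406e+00 -2.12861243e+00  4.92416455e-04] [-5.93445251e-02 -1.36399079e-01  1.99177075e+00 -1.31494811e-06
  1.28667147e+00  2.23869426e-02] 0.5858857890023831
[[ 8.160e-02  9.967e-01 -4.000e-04]
 [ 9.967e-01 -8.160e-02  0.000e+00]
 [-0.000e+00 -5.000e-04 -1.000e+00]]
[109  75  37  21 151] [124.8013245   84.50331126]
[254 166  68  43 409] [284.51100244 178.77506112]
[266 200  64  42 204] [301.87745098 226.65196078]
((286.5114440917969, 187.9412384033203), (33.45548629760742, 63.21748733520508), 74.47589111328125)
[[251.57877 180.28365]
 [312.48996 163.36388]
 [321.44412 195.59883]
 [260.53293 212.5186 ]] [[ 0.45402655  0.02074597  0.147     ]
 [ 0.50197384  0.03019862  0.147     ]
 [ 0.50754825  0.00406359  0.147     ]
 [ 0.45839637 -0.00594756  0.147     ]] [0.48048625 0.01226516 0.147     ]
0.048870185616117695 -168.84733873233415
0.02672291220334197 102.04033666060278
0.050161040623837035 11.512410472451482
0.027048839083616875 -80.70295787660838
```

View pics/w1.png

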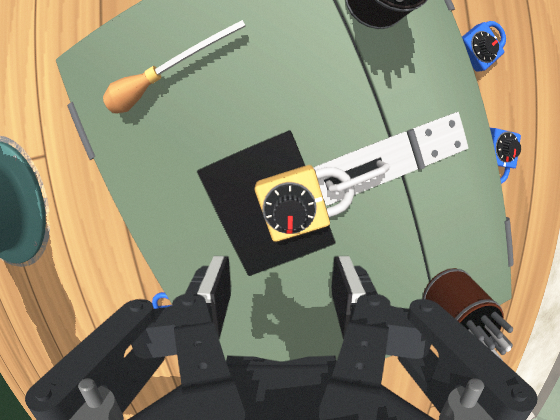

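The wrist view shows the lock face around (290,204), the red dab at (290,228) pointing to world -y (three notches clockwise of the mark), and the fingertips at (215,280) and (350,280).

Run:
```python
from h import *
im=cv2.imread('pics/w1.png')[:,:,::-1].copy()
s=read_state()
hsv=cv2.cvtColor(im,cv2.COLOR_RGB2HSV)
m=cv2.inRange(hsv,(18,120,120),(32,255,255)); m[:150]=0;m[250:]=0;m[:,:240]=0;m[:,340:]=0
p=np.argwhere(m)[:,::-1]
# undistort to plane z=.147 first (metric rectification), then min rect
W=np.array([onz('wrist',u,v,.147,s)[:2] for u,v in p])
r=cv2.minAreaRect((W*1e3).astype(np.float32)); print('body',r)
red=cv2.inRange(hsv,(0,150,90),(8,255,255))|cv2.inRange(hsv,(172,150,90),(180,255,255)); red[:190]=0;red[250:]=0;red[:,:260]=0;red[:,330:]=0
q=np.argwhere(red)[:,::-1]; print(q.min(0),q.max(0))
print('dab',onz('wrist',*q[q[:,1]>q[:,1].max()-5].mean(0),.151,s))
dk=cv2.inRange(hsv,(0,0,0),(180,255,75))
dk[:175]=0;dk[235:]=0;dk[:,:262]=0;dk[:,:]=dk
c,_=cv2.findContours(255-m,cv2.RETR_CCOMP,cv2.CHAIN_APPROX_NONE)
for k in c:
  a=cv2.contourArea(k)
  if 500<a<6000:
    W=np.array([onz('wrist',u,v,.151,s)[:2] for u,v in k[:,0]]).astype(np.float32)*1e3
    print(a,cv2.boundingRect(k),cv2.minEnclosingCircle(W),cv2.minAreaRect(W))
for z in (.151,.165):print(z,[onz('wrist',u,v,z,s) for u,v in [(290,209)]])
save('w1c',cv2.resize(im[150:260,230:400],(800,518),interpolation=2))
```

```text
body ((483.79559326171875, -0.8934135437011719), (49.21765899658203, 52.73440933227539), 13.15376091003418)
[286 216] [292 233]
dab [ 0.48005115 -0.02198398  0.151     ]
518.0 (253, 165, 70, 45) ((481.39178466796875, 10.897159576416016), 26.785511016845703) ((480.7749938964844, 12.914003372192383), (49.84638595581055, 27.880630493164062), 12.167531967163086)
0.151 [array([ 0.4820581 , -0.00372001,  0.151     ])]
0.165 [array([0.48201186, 0.00057761, 0.165     ])]
```

View pics/w1c.png

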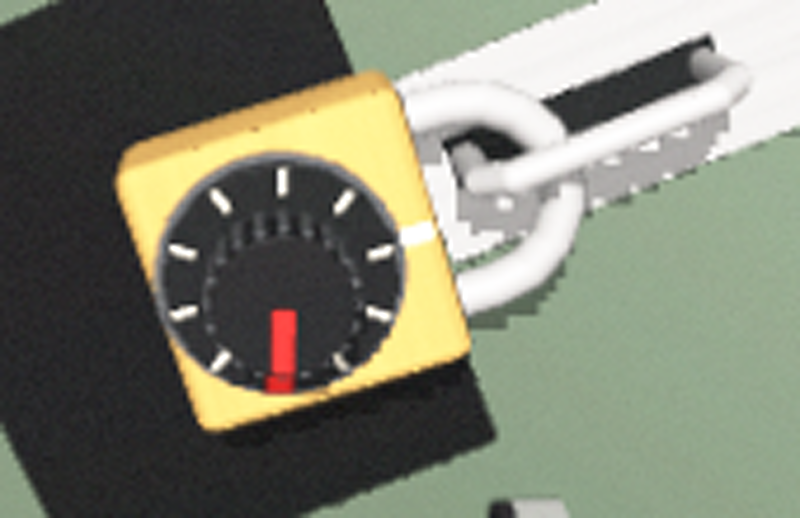

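jog_arm(
  turn=[
    [0, 0, 0],
    [0, 0, 0],
    [0, 0, 0],
    [0, 0, 0],
    [0, 0, 0],
    [0, 0, 0],
    [0, 0, 0],
    [0, 0, 0],
    [0, 0, 0],
    [0, 0, 0],
  ],
  delta_pos=[
    [0, 0.007, 0.01],
    [0, 0, 0.015],
    [0, 0, 0.015],
    [0, 0, 0.015],
    [0, 0, 0.015],
    [0, 0, 0.012],
    [0, 0, 0.01],
    [0, 0, 0.005],
    [0, 0, 0],
    [0, 0, 0],
  ],
  gripper=[0.05, 0.05, 0.05, 0.05, 0.05, 0.05, 0.05, 0.05, 0.05, 0.05],
  grip_force=30,
)

```text
time: 3.87
tool_pos: [0.4813, -0.0039, 0.1543]
tcp_rot: [-2.314, -2.125, 0.0]
wrist_force: [0.3, 0.3, 0.1]
width: 0.584
grip_force: 0.0
```

jog_arm(
  turn=[
    [0, 0, 0],
    [0, 0, 0],
    [0, 0, 0],
    [0, 0, 0],
    [0, 0, 0],
    [0, 0, 0],
    [0, 0, 0],
    [0, 0, 0],
  ],
  delta_pos=[
    [0, 0, 0],
    [0, 0, 0],
    [0, 0, 0],
    [0, 0, 0],
    [0, 0, 0],
    [0, 0, 0],
    [0, 0, 0],
    [0, 0, 0],
  ],
  gripper=[0.03, 0.025, 0.02, 0.015, 0.015, 0.015, 0.015, 0.015],
)

```text
time: 4.53
tool_pos: [0.4813, -0.0039, 0.1553]
tcp_rot: [2.313, 2.125, 0.001]
wrist_force: [-4.0, 1.0, 5.5]
width: 0.258
grip_force: 29.4
```

jog_arm(
  turn=[
    [0, 0, 0],
    [0, 0, 0],
    [0, 0, 0],
    [0, 0, 0],
    [0, 0, 0],
    [0, 0, 0],
    [0, 0, 0],
    [0, 0, 0],
    [0, 0, 0],
    [0, 0, 0],
    [0, 0, 0],
  ],
  delta_pos=[
    [0, 0, 0],
    [0, 0, 0],
    [0, 0, 0],
    [0, -0.001, -0.002],
    [0, 0, 0],
    [0, 0, 0],
    [0, 0, 0],
    [0, 0, 0],
    [0, 0, 0],
    [0, 0, 0],
    [0, 0, 0],
  ],
  gripper=[0.035, 0.035, 0.035, 0.035, 0.035, 0.015, 0.015, 0.015, 0.015, 0.015, 0.015],
)

```text
time: 5.45
tool_pos: [0.4808, -0.0038, 0.1566]
tcp_rot: [2.313, 2.124, 0.001]
wrist_force: [1.5, -0.4, 0.3]
width: 0.26
grip_force: 29.4
```

Run:
```python
from h import *
s,im=grab('wrist'); 
print(s['time'],s['tool_pos'],s['wrist_force'],s['torque'],s['width'])
save('w2',cv2.resize(im[180:400,150:430],(800,628)[0:1]+(600,),interpolation=2))
```

```text
5.45 [ 0.48075652 -0.00378227  0.15661767] [ 1.50193468 -0.35210454  0.25200147] [-0.02591472 -0.49249567  0.06966677] 0.26019708492211274
```

View pics/w2.png

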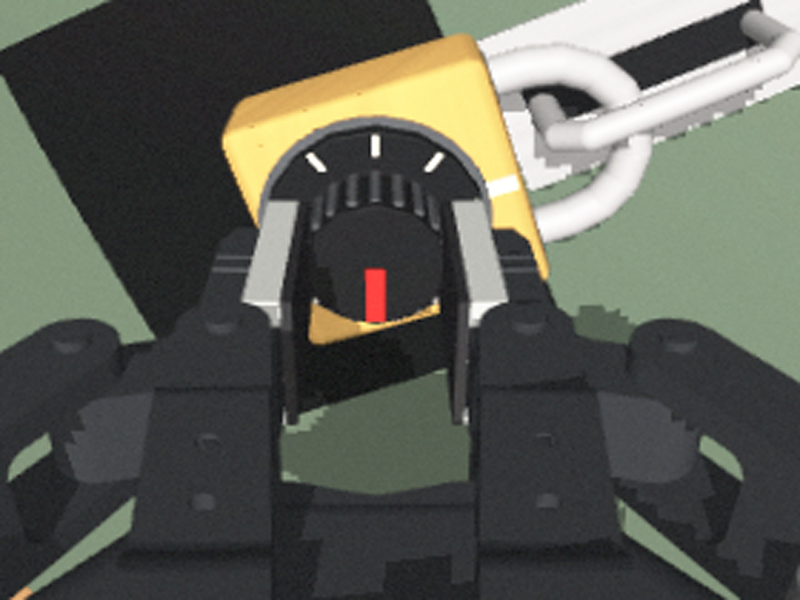

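The knob sits squarely between the pads at (375,250), with the red line pointing straight down. I'll turn it 1.885 rad counter-clockwise.

jog_arm(
  turn=[
    [0, 0, -0.105],
    [0, 0, -0.105],
    [0, 0, -0.105],
    [0, 0, -0.105],
    [0, 0, -0.105],
    [0, 0, -0.105],
    [0, 0, -0.105],
    [0, 0, -0.105],
    [0, 0, -0.105],
    [0, 0, -0.105],
    [0, 0, -0.105],
    [0, 0, -0.105],
    [0, 0, -0.105],
    [0, 0, -0.105],
    [0, 0, -0.105],
    [0, 0, -0.105],
    [0, 0, -0.105],
    [0, 0, -0.105],
    [0, 0, 0],
    [0, 0, 0],
  ],
  delta_pos=[
    [0, 0, 0],
    [0, 0, 0],
    [0, 0, 0],
    [0, 0, 0],
    [0, 0, 0],
    [0, 0, 0],
    [0, 0, 0],
    [0, 0, 0],
    [0, 0, 0],
    [0, 0, 0],
    [0, 0, 0],
    [0, 0, 0],
    [0, 0, 0],
    [0, 0, 0],
    [0, 0, 0],
    [0, 0, 0],
    [0, 0, 0],
    [0, 0, 0],
    [0, 0, 0],
    [0, 0, 0],
  ],
  gripper=[0.015, 0.015, 0.015, 0.015, 0.015, 0.015, 0.015, 0.015, 0.015, 0.015, 0.015, 0.015, 0.015, 0.015, 0.015, 0.015, 0.015, 0.015, 0.015, 0.015],
)

```text
time: 7.17
tool_pos: [0.4803, -0.0035, 0.1566]
tcp_rot: [-0.362, 3.12, 0.001]
wrist_force: [2.5, 1.2, 2.1]
width: 0.257
grip_force: 29.6
```

jog_arm(
  turn=[
    [0, 0, 0],
    [0, 0, 0],
    [0, 0, 0],
    [0, 0, 0],
    [0, 0, 0],
    [0, 0, 0],
    [0, 0, 0],
    [0, 0, 0],
  ],
  delta_pos=[
    [0, 0, 0],
    [0, 0, 0],
    [0, 0, 0],
    [0, 0, -0.01],
    [0, 0, -0.015],
    [0, 0, -0.015],
    [0, 0, 0],
    [0, 0, 0],
  ],
  gripper=[0.05, 0.05, 0.05, 0.07, 0.08, 0.08, 0.08, 0.08],
)

```text
time: 7.83
tool_pos: [0.481, -0.0038, 0.1975]
tcp_rot: [-0.366, 3.118, -0.001]
wrist_force: [0.2, 0.4, 0.3]
width: 0.937
grip_force: 0.0
```

Run:
```python
from h import *
s,im=grab('wrist'); save('w3full',im)
R=Ro.from_rotvec(s['tcp_rot']).as_matrix()
print(s['time'],s['tool_pos'],s['wrist_force'],s['q'],s['width'],'yaw x',np.degrees(np.arctan2(R[1,0],R[0,0])))
save('w3',cv2.resize(im[120:320,150:430],(800,571),interpolation=2))
```

```text
7.8333 [ 0.48096744 -0.00384367  0.19752284] [0.23822614 0.37018837 0.34345785] [-5.97268516e-02 -8.53141106e-02  2.04641354e+00 -8.47387133e-05
  1.17795791e+00 -1.86436002e+00] 0.9371972162407917 yaw x -166.60022727080604
```

View pics/w3.png

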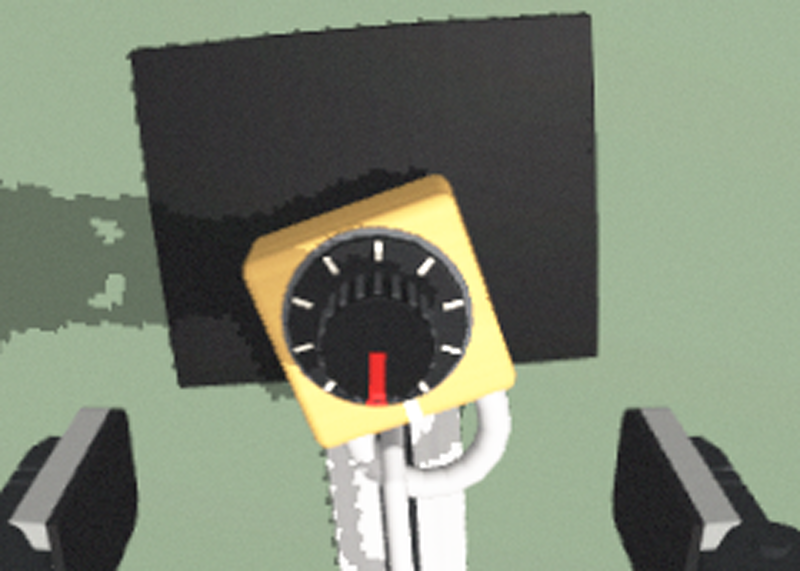

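The lock body has turned along by roughly 20°. The index mark is at (415,410) and the dab at (377,395), so I need exact angles.

```bash
cat > meas.py <<'E'
from h import *
def rect(s,im,c,z=.149,half=.06,px=5000):
    # metric orthoview: image up = world +x, left = +y
    n=int(2*half*px); mx=np.zeros((n,n),np.float32); my=mx.copy()
    for i in range(n):
        for j in range(n):
            mx[i,j],my[i,j]=proj('wrist',(c[0]+half-i/px,c[1]+half-j/px,z),s)
    return cv2.remap(im,mx,my,cv2.INTER_LINEAR)
E
python3 - <<'E'
from meas import *
s,im=grab('wrist'); r=rect(s,im,(.48,0)); save('r3',r)
print(s['time'],s['tool_pos'])
E
```

```text
Traceback (most recent call last):
  File "meas.py", line 7, in rect
    mx[i,j],my[i,j]=proj('wrist',(c[0]+half-i/px,c[1]+half-j/px,z),s)
                    ~~~~^^^^^^^^^^^^^^^^^^^^^^^^^^^^^^^^^^^^^^^^^^^^^
  File "h.py", line 20, in proj
    c=vision.calibration(n); f=210/np.tan(np.radians(c['vfov'])/2); X=np.array(X,float)
ValueError: time passes only in moves, steps and waits
```

```bash
sed -i 's/vision.calibration(n)/cal(n)/' h.py; sed -i '3a import functools\n@functools.lru_cache\ndef cal(n): return vision.calibration(n)' h.py
python3 - <<'E'
from meas import *
s,im=grab('wrist'); r=rect(s,im,(.48,0)); save('r3',r)
print(s['time'],s['tool_pos'])
E
```

```text
7.9333 [ 0.47961861 -0.00375254  0.19571894]
```

View pics/r3.png

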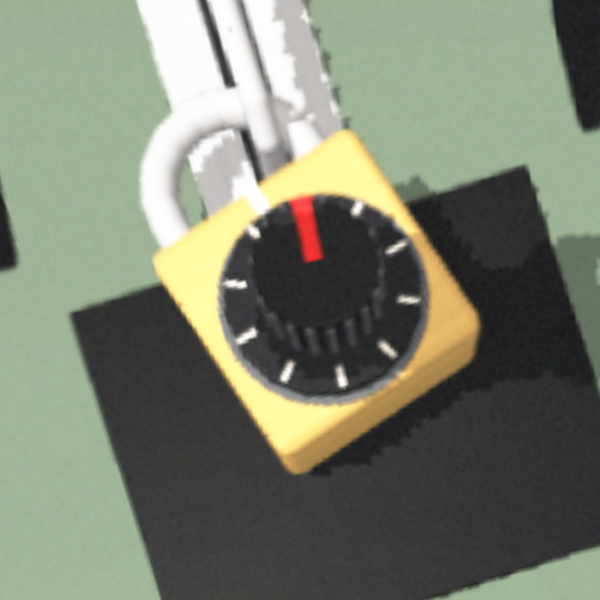

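The rectified view shows the dab at 12.7° and the index and body at about 32° yaw. The dial is therefore about 20° short of the mark. I'll regrip, press down lightly so the pad holds the body, and turn further.

jog_arm(
  turn=[
    [0, 0, 0.12],
    [0, 0, 0.12],
    [0, 0, 0.12],
    [0, 0, 0.12],
    [0, 0, 0.12],
    [0, 0, 0.12],
    [0, 0, 0],
    [0, 0, 0],
    [0, 0, 0],
    [0, 0, 0],
    [0, 0, 0],
    [0, 0, 0],
    [0, 0, 0],
    [0, 0, 0],
    [0, 0, 0],
    [0, 0, 0],
    [0, 0, 0],
  ],
  delta_pos=[
    [0, 0, 0],
    [0, 0, 0],
    [0, 0, 0],
    [0, 0, 0],
    [0, 0, 0.01],
    [0, 0, 0.01],
    [0, 0, 0.01],
    [0, 0, 0.01],
    [0, 0, 0],
    [0, 0, 0],
    [0, 0, 0],
    [0, 0, 0],
    [0, 0, 0],
    [0, 0, 0],
    [0, 0, 0],
    [0, 0, 0.003],
    [0, 0, 0],
  ],
  gripper=[0.04, 0.04, 0.04, 0.04, 0.04, 0.04, 0.04, 0.04, 0.04, 0.04, 0.015, 0.015, 0.015, 0.015, 0.015, 0.015, 0.015],
)

```text
time: 9.4
tool_pos: [0.4806, -0.0039, 0.1565]
tcp_rot: [0.755, 3.049, -0.0]
wrist_force: [-8.2, -1.1, 17.3]
width: 0.258
grip_force: 31.0
```

jog_arm(
  turn=[
    [0, 0, -0.06],
    [0, 0, -0.06],
    [0, 0, -0.06],
    [0, 0, -0.06],
    [0, 0, -0.06],
    [0, 0, -0.06],
    [0, 0, -0.06],
    [0, 0, 0],
    [0, 0, 0],
  ],
  delta_pos=[
    [0, 0, 0],
    [0, 0, 0],
    [0, 0, 0],
    [0, 0, 0],
    [0, 0, 0],
    [0, 0, 0],
    [0, 0, 0],
    [0, 0, 0],
    [0, 0, 0],
  ],
  gripper=[0.015, 0.015, 0.015, 0.015, 0.015, 0.015, 0.015, 0.015, 0.015],
)

```text
time: 10.15
tool_pos: [0.4806, -0.0037, 0.1566]
tcp_rot: [0.103, 3.139, 0.0]
wrist_force: [-8.1, -0.7, 17.0]
width: 0.258
grip_force: 31.0
```

jog_arm(
  turn=[
    [0, 0, 0],
    [0, 0, 0],
    [0, 0, 0],
    [0, 0, 0],
    [0, 0, 0],
    [0, 0, 0],
    [0, 0, 0],
    [0, 0, 0],
  ],
  delta_pos=[
    [0, 0, 0],
    [0, 0, 0],
    [0, 0, -0.003],
    [0, 0, -0.01],
    [0, 0, -0.015],
    [0, 0, -0.015],
    [0, 0, 0],
    [0, 0, 0],
  ],
  gripper=[0.04, 0.04, 0.04, 0.07, 0.08, 0.08, 0.08, 0.08],
)

```text
time: 10.82
tool_pos: [0.4811, -0.0038, 0.1975]
tcp_rot: [0.103, 3.137, -0.0]
wrist_force: [0.1, 0.2, -0.7]
width: 0.935
grip_force: 0.0
```

Run:
```python
from meas import *
s,im=grab('wrist'); r=rect(s,im,(.48,0)); save('r4',r)
R=Ro.from_rotvec(s['tcp_rot']).as_matrix()
print(s['time'],s['tool_pos'],np.degrees(np.arctan2(R[1,0],R[0,0])))
```

```text
10.8167 [ 0.48113773 -0.00376317  0.19748736] 176.2330439266104
```

View pics/r4.png

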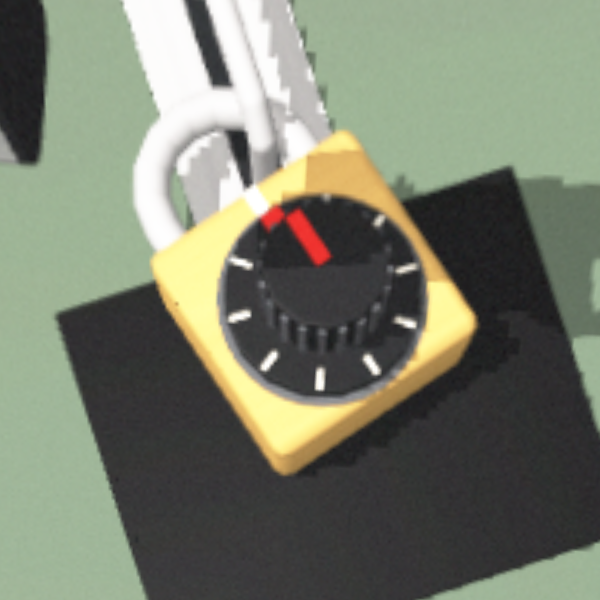

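Dab and index now line up at (273,215) and (258,202), about 3° apart and within play, and the body stayed put at about 32.5° yaw. Next I'll grip the body's sides.

jog_arm(
  turn=[
    [0, 0, -0.106],
    [0, 0, -0.106],
    [0, 0, -0.106],
    [0, 0, -0.106],
    [0, 0, -0.106],
    [0, 0, -0.106],
    [0, 0, 0],
    [0, 0, 0],
    [0, 0, 0],
    [0, 0, 0],
    [0, 0, 0],
  ],
  delta_pos=[
    [0, 0, 0],
    [0, 0, 0],
    [0, 0, 0],
    [0, 0, 0],
    [0, 0, 0.01],
    [0, 0, 0.015],
    [0, 0, 0.015],
    [0, 0, 0.015],
    [0, 0, 0.01],
    [0, 0, 0.005],
    [0, 0, 0],
  ],
  gripper=[0.082, 0.082, 0.082, 0.082, 0.082, 0.082, 0.082, 0.082, 0.082, 0.082, 0.082],
)

```text
time: 11.78
tool_pos: [0.4785, -0.0036, 0.1243]
tcp_rot: [0.883, -3.011, -0.002]
wrist_force: [-0.8, 1.4, 0.1]
width: 0.962
grip_force: 0.0
```

jog_arm(
  turn=[
    [0, 0, 0],
    [0, 0, 0],
    [0, 0, 0],
    [0, 0, 0],
    [0, 0, 0],
    [0, 0, 0],
    [0, 0, 0],
    [0, 0, 0],
    [0, 0, 0],
    [0, 0, 0],
  ],
  delta_pos=[
    [0, 0, 0],
    [0, 0, 0],
    [0, 0, 0],
    [0, 0, 0],
    [0, 0, 0],
    [0, 0, 0],
    [0, 0, 0],
    [0, 0, 0],
    [0, 0, 0],
    [0, 0, 0],
  ],
  gripper=[0.07, 0.06, 0.055, 0.05, 0.045, 0.04, 0.04, 0.04, 0.04, 0.04],
  grip_force=60,
)

```text
time: 12.62
tool_pos: [0.4809, -0.0035, 0.1278]
tcp_rot: [-0.883, 3.013, -0.0]
wrist_force: [-1.9, 2.0, 6.0]
width: 0.569
grip_force: 64.2
```

Run:
```python
from meas import *
s=read_state(); R=Ro.from_rotvec(s['tcp_rot']).as_matrix()
print(s['time'],s['tool_pos'],R.round(3),np.degrees(np.arctan2(R[1,0],R[0,0])),s['wrist_force'],s['torque'],s['width']*.0854,s['q'])
```

```text
12.6167 [ 0.4808685  -0.0034975   0.12775958] [[-0.842 -0.54   0.002]
 [-0.54   0.842  0.   ]
 [-0.002 -0.001 -1.   ]] -147.33336461322403 [-1.88644614  1.9855636   5.99839   ] [0.36581017 0.37652828 0.01940178] 0.04859664946711537 [-5.94607954e-02 -1.50133320e-02  2.11753738e+00  6.16789693e-04
  1.03735231e+00 -2.20071015e+00]
```

jog_arm(
  turn=[
    [0, 0, 0],
    [0, 0, 0],
    [0, 0, 0.055],
    [0, 0, 0.055],
    [0, 0, 0.055],
    [0, 0, 0.055],
    [0, 0, 0.055],
    [0, 0, 0],
    [0, 0, 0],
  ],
  delta_pos=[
    [0, 0, -0.001],
    [0, 0, -0.001],
    [0, 0, 0],
    [0, 0, 0],
    [0, 0, 0],
    [0, 0, 0],
    [0, 0, 0],
    [0, 0, 0],
    [0, 0, 0],
  ],
  gripper=[0.04, 0.04, 0.04, 0.04, 0.04, 0.04, 0.04, 0.04, 0.04],
)

```text
time: 13.37
tool_pos: [0.4798, -0.0038, 0.1278]
tcp_rot: [0.464, -3.106, -0.0]
wrist_force: [1.3, 1.0, -3.0]
width: 0.567
grip_force: 63.1
```

jog_arm(
  turn=[
    [0, 0, 0],
    [0, 0, 0],
    [0, 0, 0],
    [0, 0, 0],
    [0, 0, 0],
    [0, 0, 0],
  ],
  delta_pos=[
    [0.003, 0, 0],
    [0.003, 0, 0],
    [0.003, 0, 0],
    [0.003, 0, 0],
    [0.003, 0, 0],
    [0.003, 0, 0],
  ],
  gripper=[0.04, 0.04, 0.04, 0.04, 0.04, 0.04],
)

```text
time: 13.87
tool_pos: [0.4627, -0.0091, 0.1282]
tcp_rot: [-0.462, 3.107, -0.0]
wrist_force: [3.4, 1.8, -6.2]
width: 0.574
grip_force: 62.8
```

jog_arm(
  turn=[
    [0, 0, 0],
    [0, 0, 0],
    [0, 0, 0],
    [0, 0, 0],
    [0, 0, 0],
    [0, 0, 0],
  ],
  delta_pos=[
    [0.003, 0, 0],
    [0.003, 0, 0],
    [0.003, 0, 0],
    [0.002, 0, 0],
    [0.001, 0, 0],
    [0, 0, 0],
  ],
  gripper=[0.04, 0.04, 0.04, 0.04, 0.04, 0.04],
)

```text
time: 14.37
tool_pos: [0.4545, -0.0117, 0.1291]
tcp_rot: [-0.46, 3.1, 0.001]
wrist_force: [12.4, 4.5, -11.1]
width: 0.571
grip_force: 63.7
```

jog_arm(
  turn=[
    [0, 0, 0],
    [0, 0, 0],
    [0, 0, 0],
    [0, 0, 0],
  ],
  delta_pos=[
    [0.002, 0, 0],
    [0.002, 0, 0],
    [0.001, 0, 0],
    [0, 0, 0],
  ],
  gripper=[0.04, 0.04, 0.04, 0.04],
)

```text
time: 14.7
tool_pos: [0.454, -0.0117, 0.1305]
tcp_rot: [-0.458, 3.09, 0.003]
wrist_force: [23.2, 10.8, -15.7]
width: 0.566
grip_force: 64.5
```

Force is rising after about 27 mm of travel. I'll check the opening before pulling harder, with one combined picture.

Run:
```python
from meas import *
s,im=grab('wrist'); r=rect(s,im,(.49,0),z=.137)
_,t=grab('top'); _,sc=grab('scene')
save('w5full',im);save('t5full',t);save('s5full',sc)
a=cv2.resize(im[150:330,180:380],(400,360),interpolation=2)
R1=cv2.resize(r,(400,400))
l=np.vstack([R1,cv2.resize(t[160:260,210:310],(400,200)[0:1]+(200,))]) if 0 else R1
b=cv2.resize(sc[160:250,230:350],(400,300),interpolation=2)
c=cv2.resize(t[170:270,215:315],(200,200),interpolation=2)
C=np.zeros((600,800,3),np.uint8); C[:400,:400]=R1; C[:360,400:]=a; C[400:,:200]=c; C[360:,400:720]=cv2.resize(b,(320,240)); save('c5',C)
print(s['time'],s['tool_pos'],s['wrist_force'],s['torque'])
```

```text
14.7 [ 0.45403962 -0.01174859  0.13052192] [ 23.18773447  10.76757021 -15.70723457] [ 1.62229626 -3.05031765  0.26250337]
```

View pics/c5.png

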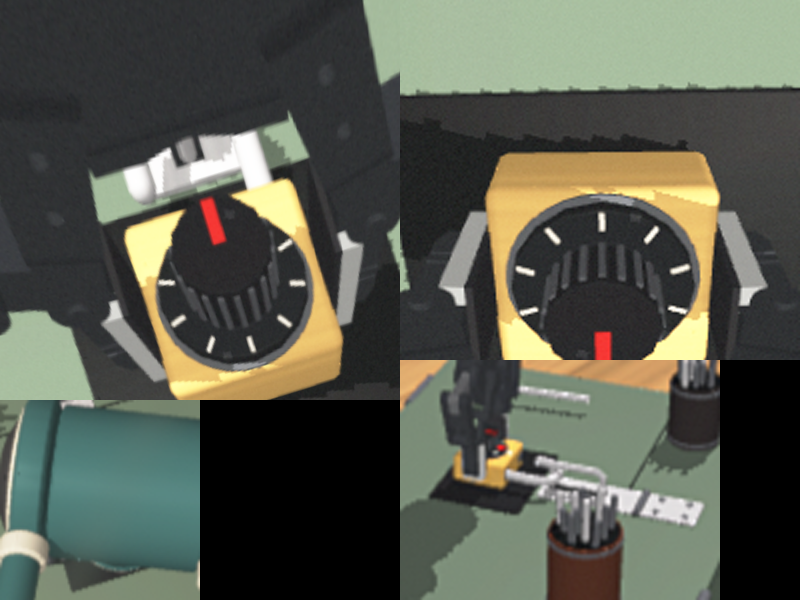

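The picture shows the short leg's end at (142,190) standing clear of the face by about 15 mm after parallax, with the dab at the mark. The shackle is fully open against its stop. I'll push forward 30 mm net.

jog_arm(
  turn=[
    [0, 0, 0],
    [0, 0, 0],
    [0, 0, 0],
    [0, 0, 0],
    [0, 0, 0],
    [0, 0, 0],
    [0, 0, 0],
    [0, 0, 0],
    [0, 0, 0],
    [0, 0, 0],
  ],
  delta_pos=[
    [-0.004, 0, 0],
    [-0.004, 0, 0],
    [-0.004, 0, 0],
    [-0.004, 0, 0],
    [-0.004, 0, 0],
    [-0.004, 0, 0],
    [-0.004, 0, 0],
    [-0.003, 0, 0],
    [0, 0, 0],
    [0, 0, 0],
  ],
  gripper=[0.04, 0.04, 0.04, 0.04, 0.04, 0.04, 0.04, 0.04, 0.04, 0.04],
)

```text
time: 15.68
tool_pos: [0.4752, -0.0053, 0.1285]
tcp_rot: [0.462, -3.105, 0.0]
wrist_force: [-5.4, -1.0, 3.1]
width: 0.565
grip_force: 66.5
```

Run:
```python
from meas import *
s=read_state(); R=Ro.from_rotvec(s['tcp_rot']).as_matrix()
d=np.array(s['tool_pos'])-[.45404,-.01175,.1305]
print(s['time'],s['tool_pos'],'fwd',-d@R[:,0],R.round(3),s['wrist_force'],s['torque'],s['width'])
```

```text
15.6833 [ 0.47524616 -0.0053043   0.12846735] fwd 0.022169064319851956 [[-0.957 -0.291 -0.002]
 [-0.291  0.957 -0.001]
 [ 0.002  0.    -1.   ]] [-5.35991832 -0.98492332  3.11525312] [-0.20403538  0.71498228  0.01016477] 0.5651647363236214
```

Run:
```python
from meas import *
z=.146
s1=dict(tool_pos=[.4739,-.0032,.2510],tcp_rot=[-2.3101,-2.1286,.0005])
print('w1',onz('wrist',230+470/4.706,150+180/4.706,z,s1), 'far', onz('wrist',230+735/4.706,150+75/4.706,z,s1))
print('top',onz('top',220+265/6,165+255/6,z),'far',onz('top',220+220/6,165+105/6,z))
for nm,p,u,v,yaw in (('r3',(.481,-.0038,.1975),280,155,-166.6),('r4',(.481,-.0038,.1975),262,150,176.2)):
    t=np.radians(yaw); R=np.array([[np.cos(t),np.sin(t),0],[np.sin(t),-np.cos(t),0],[0,0,-1]])
    s=dict(tool_pos=p,tcp_rot=Ro.from_matrix(R).as_rotvec())
    X=np.array([.48+.06-u/5000,.06-v*0-u*0+0,.149]); X=np.array([.54-v/5000,.06-u/5000,.149])
    px=proj('wrist',X,s); print(nm,px,onz('wrist',*px,z,s))
    a,b=ray('wrist',*px,s); c,d=ray('wrist',230+470/4.706,150+180/4.706,s1)
    q=np.linalg.lstsq(np.c_[b,-d],c-a,rcond=None)[0]; print(' x',a+b*q[0],c+d*q[1])
```

```text
w1 [0.51259005 0.00953066 0.146     ] far [0.55927574 0.0245664  0.146     ]
top [0.51137331 0.0043067  0.146     ] far [0.5598219  0.01986805 0.146     ]
r3 (np.float64(284.1481824557592), np.float64(273.89164449043994)) [0.51057088 0.0044114  0.146     ]
 x [0.51536023 0.00566571 0.13685349] [0.51391269 0.0071201  0.13629497]
r4 (np.float64(302.52151671020215), np.float64(272.6561883944902)) [0.51162143 0.0077204  0.146     ]
 x [0.51361548 0.00786848 0.14231057] [0.51312522 0.0085553  0.14207316]
```

Both the contact geometry and the triangulated staple leg put the leg at lock x ≈ 40 mm, so 8 mm more is needed.

jog_arm(
  turn=[
    [0, 0, 0],
    [0, 0, 0],
    [0, 0, 0],
    [0, 0, 0],
    [0, 0, 0],
    [0, 0, 0],
  ],
  delta_pos=[
    [0, 0, -0.0015],
    [-0.002, 0, 0],
    [-0.002, 0, 0],
    [-0.002, 0, 0],
    [-0.002, 0, 0],
    [0, 0, 0],
  ],
  gripper=[0.04, 0.04, 0.04, 0.04, 0.04, 0.04],
)

```text
time: 16.18
tool_pos: [0.4844, -0.0024, 0.1296]
tcp_rot: [-0.462, 3.107, 0.0]
wrist_force: [-0.4, -0.2, -5.4]
width: 0.568
grip_force: 65.9
```

Run:
```python
from meas import *
s=read_state(); R=Ro.from_rotvec(s['tcp_rot']).as_matrix()
print(s['time'],s['tool_pos'],'leg',R.T@(np.array([.5138,.0078,.135])-s['tool_pos']),s['wrist_force'],s['torque'],s['width'])
im=vision.read_camera('wrist'); save('w6',im)
```

```text
16.1833 [ 0.48442019 -0.00240208  0.12961423] leg [-0.03107848  0.0012077  -0.00537881] [-0.44386079 -0.18733421 -5.43414952] [-0.01280707  0.06684796 -0.02714344] 0.5684056108423476
```

jog_arm(
  turn=[
    [0, 0, 0],
    [0, 0, 0],
    [0, 0, 0],
    [0, 0, 0],
    [0, 0, 0],
  ],
  delta_pos=[
    [0.0015, 0, 0],
    [0, -0.004, 0],
    [0, -0.004, 0],
    [0, -0.004, 0],
    [0, 0, 0],
  ],
  gripper=[0.04, 0.04, 0.04, 0.04, 0.04],
)

```text
time: 16.65
tool_pos: [0.4864, -0.0154, 0.1299]
tcp_rot: [-0.461, 3.107, -0.001]
wrist_force: [-0.6, -0.0, -4.4]
width: 0.573
grip_force: 65.8
```

jog_arm(
  turn=[
    [0, 0, 0],
    [0, 0, 0],
    [0, 0, 0],
    [0, 0, 0],
  ],
  delta_pos=[
    [0, -0.003, 0],
    [0, -0.003, 0],
    [0, -0.003, 0],
    [0, 0, 0],
  ],
  gripper=[0.04, 0.04, 0.04, 0.04],
)

```text
time: 16.98
tool_pos: [0.4889, -0.0237, 0.1299]
tcp_rot: [-0.461, 3.107, -0.001]
wrist_force: [-0.5, -0.7, -4.2]
width: 0.572
grip_force: 65.8
```

No contact so far. I'll finish the sideways move and lift.

jog_arm(
  turn=[
    [0, 0, 0],
    [0, 0, 0],
    [0, 0, 0],
    [0, 0, 0],
    [0, 0, 0],
    [0, 0, 0],
  ],
  delta_pos=[
    [0, -0.004, 0],
    [0, -0.004, 0],
    [0, -0.004, 0],
    [0, -0.003, 0],
    [0, 0, 0],
    [0, 0, 0],
  ],
  gripper=[0.04, 0.04, 0.04, 0.04, 0.04, 0.04],
)

```text
time: 17.48
tool_pos: [0.493, -0.0377, 0.1298]
tcp_rot: [0.461, -3.107, -0.0]
wrist_force: [-0.7, -0.0, -4.6]
width: 0.568
grip_force: 65.8
```

jog_arm(
  turn=[
    [0, 0, 0],
    [0, 0, 0],
    [0, 0, 0],
    [0, 0, 0],
    [0, 0, 0],
    [0, 0, 0],
    [0, 0, 0],
  ],
  delta_pos=[
    [0, 0, -0.003],
    [0, 0, -0.005],
    [0, 0, -0.005],
    [0, 0, -0.005],
    [0, 0, -0.005],
    [0, 0, -0.005],
    [0, 0, 0],
  ],
  gripper=[0.04, 0.04, 0.04, 0.04, 0.04, 0.04, 0.04],
)

```text
time: 18.07
tool_pos: [0.4941, -0.0375, 0.1595]
tcp_rot: [-0.462, 3.105, -0.001]
wrist_force: [1.5, -0.2, -4.3]
width: 0.576
grip_force: 65.9
```

jog_arm(
  turn=[
    [0, 0, 0],
    [0, 0, 0],
    [0, 0, 0],
    [0, 0, 0],
    [0, 0, 0],
    [0, 0, 0],
    [0, 0, 0],
    [0, 0, 0],
    [0, 0, 0],
    [0, 0, 0],
    [0, 0, 0],
    [0, 0, 0],
    [0, 0, 0],
    [0, 0, 0],
  ],
  delta_pos=[
    [0, 0, -0.006],
    [0, 0, -0.01],
    [0, 0, -0.012],
    [0, 0, -0.012],
    [0, 0, -0.012],
    [0, 0, -0.012],
    [0, 0, -0.012],
    [0, 0, -0.012],
    [0, 0, -0.012],
    [0, 0, -0.01],
    [0, 0, -0.006],
    [0, 0, -0.003],
    [0, 0, 0],
    [0, 0, 0],
  ],
  gripper=[0.04, 0.04, 0.04, 0.04, 0.04, 0.04, 0.04, 0.04, 0.04, 0.04, 0.04, 0.04, 0.04, 0.04],
)

```text
time: 19.23
tool_pos: [0.4928, -0.0374, 0.2763]
tcp_rot: [0.462, -3.107, -0.0]
wrist_force: [-0.6, -0.5, -4.6]
width: 0.567
grip_force: 65.8
```

Run:
```python
from meas import *
s,im=grab('wrist'); save('w7',im)
_,sc=grab('scene'); save('s7',sc)
R=Ro.from_rotvec(s['tcp_rot']).as_matrix(); p=np.array(s['tool_pos'])
print(s['time'],p,R.round(4)[2],s['wrist_force'],s['torque'],s['width'])
# brass corners in wrist image: print mask row extents
hsv=cv2.cvtColor(im,cv2.COLOR_RGB2HSV)
m=cv2.inRange(hsv,(15,90,60),(35,255,255)); n,l,st,ce=cv2.connectedComponentsWithStats(m)
i=1+st[1:,4].argmax(); print(st[i])
for v in range(st[i,1],st[i,1]+st[i,3],3):
    x=np.where(l[v]==i)[0]
    if len(x): print(v,x.min(),x.max(),im[v,285] if 0 else hsv[v,(x.min()+x.max())//2], hsv[v,x.min()+6])
red=cv2.inRange(hsv,(0,150,90),(8,255,255)); q=np.argwhere(red&cv2.inRange(l*0+1,1,1)); q=q[(abs(q[:,1]-281)<40)]; print(q.min(0),q.max(0))
# predictions: lock frame -> world, lock center height hypotheses
lx=-R[:,0]; ly=R[:,1]; up=np.array([0,0,1])
for zc in (.008,.012):
  for pitch in (-.06,0,.06):
    c=p+up*zc+lx*.0005
    ax=lx*np.cos(pitch)+up*np.sin(pitch); az=np.cross(ax,ly)
    P=[np.round(proj('wrist',c+ax*X+ly*Y+az*Z,s),1) for X,Y,Z in [(-.025,-.025,-.012),(-.025,-.025,.012),(.025,-.025,.012),(-.025,.025,.012),(.025,.025,.012),(.009,0,.030)]]
    print(zc,pitch,*P)
# scene whites near lock
hs=cv2.cvtColor(sc,cv2.COLOR_RGB2HSV); print(np.round(proj('scene',p+lx*.069),1),np.round(proj('scene',p),1))
```

```text
19.2333 [ 0.49275572 -0.03743267  0.27634146] [ 7.e-04  3.e-04 -1.e+00] [-0.62941034 -0.50454529 -4.63780279] [ 0.02650043  0.07560191 -0.04228392] 0.5666589579052479
[    0     0   560   359 63041]
0 0 559 [ 18 115 244] [ 19 114 245]
3 0 559 [ 17 117 237] [ 19 111 246]
6 0 559 [ 17 117 238] [ 17 118 239]
9 0 559 [ 17 119 236] [ 17 118 235]
12 0 559 [ 18 112 243] [ 19 109 246]
15 0 559 [ 19 110 247] [ 19 109 248]
18 0 559 [ 18 111 245] [ 20 107 249]
21 0 559 [ 19 108 247] [ 21 104 251]
24 0 559 [ 20 108 249] [ 21 103 251]
27 0 559 [ 35  50 170] [ 18 113 246]
30 0 559 [ 52  40 190] [ 15 123 210]
33 0 559 [ 54  39 190] [ 18 114 244]
36 0 559 [ 52  39 190] [ 18 112 244]
39 0 559 [ 54  40 192] [ 18 114 244]
42 0 559 [ 53  40 186] [ 18 111 245]
45 0 559 [ 54  40 187] [ 17 115 238]
48 0 559 [ 52  40 189] [ 17 115 239]
51 0 559 [ 50  42 189] [ 17 116 240]
54 0 559 [ 54  39 192] [ 17 117 238]
57 0 559 [ 52  39 191] [ 17 118 235]
60 0 559 [ 51  40 190] [ 16 118 233]
63 0 559 [ 52  40 190] [ 18 113 244]
66 0 559 [ 53  39 190] [ 18 113 243]
69 0 559 [ 50  42 190] [ 17 116 239]
72 0 559 [ 53  37
[... 3486 characters left out ...]
108 247]
354 495 506 [ 17 115 242] [ 17 113 243]
357 498 502 [ 17 116 238] [ 12 128  80]
[314 277] [335 285]
0.008 -0.06 [230.6 218.8] [222.3 241. ] [231.4 333.1] [344.8 240.9] [334.9 332.8] [283.7 334.8]
0.008 0 [231.1 219.2] [222.8 237.9] [230.9 333.9] [344.3 237.8] [335.4 333.7] [283.7 332.3]
0.008 0.06 [231.6 219.7] [223.3 235.1] [230.4 334.6] [343.7 235. ] [336.  334.4] [283.7 329.6]
0.012 -0.06 [229.3 221.6] [220.6 244.9] [230.4 338.2] [346.7 244.8] [336. 338.] [283.7 341. ]
0.012 0 [229.9 221.9] [221.1 241.7] [229.9 339.1] [346.1 241.6] [336.6 338.9] [283.8 338.5]
0.012 0.06 [230.4 222.4] [221.7 238.7] [229.3 339.9] [345.5 238.6] [337.2 339.6] [283.8 335.8]
[295.9 158.7] [267.  153.8]
```

Nothing is touching the lock and it looks level within a few degrees. Last, I'll check numerically that the shackle is still fully open, using the change in the scene picture.

Run:
```python
from meas import *
s=read_state(); R=Ro.from_rotvec(s['tcp_rot']).as_matrix(); p=np.array(s['tool_pos'])
a=cv2.imread('pics/s7.png')[:,:,::-1].copy(); b=cv2.imread('pics/scene0.png')[:,:,::-1].copy()
d=np.abs(a.astype(int)-b).max(2)>25; hs=cv2.cvtColor(a,cv2.COLOR_RGB2HSV)
lx=-R[:,0]; ly=R[:,1]; up=np.array([0,0,1.]); c=p+up*.010
for nm,X,Y in (('centre',0,0),('legR face',.025,-.017),('bow shut',.049,0),('bow open',.073,0),('short end open',.040,.017),('bowR',.055,-.017)):
    print(nm,np.round(proj('scene',c+lx*X+ly*Y,),1))
u0,v0=250,140
for v in range(v0,v0+45):
    row=''
    for u in range(u0,u0+75):
        h,S,V=hs[v,u]
        row+=('.' if not d[v,u] else 'B' if 15<=h<=32 and S>110 else 'R' if S>140 and (h<9) else 'W' if S<60 and V>120 else '#')
    print(v,row)
```

```text
centre [266.9 149.9]
legR face [274.5 154.8]
bow shut [287.4 153.4]
bow open [297.6 155.2]
short end open [286.2 149.7]
bowR [287.3 157. ]
140 ..#################RR#####W................................................
141 ..########################W................................................
142 ..B########################................................................
143 ......####################.................................................
144 .......########WW########BBBBBBB...........................................
145 .......########WW#####RRR#BBBBBB...........................................
146 .......########WW#########.BBBB..........................BBB...............
147 .......########WW####W####W#BB.B........................BBBBBBB............
148 ......B########WW########.#W#.B#B......................BBBBBBBB............
149 .......########WW######B.BB#.BB##.....................BBBBBBBB.............
150 ........#######WW##B.BBBBBB.BBB#B.....#WWW##.BBBB....BBBBBBBB..............
151 .......########WWWBBBBBBBB.BBBB#.....#WWWWWWWW#BB..BBBBBBBBB...............
1
[... 1938 characters left out ...]
............................................................
177 ...........................................................................
178 ...........................................................................
179 ...........................................................................
180 ...........................................................................
181 ...........................................................................
182 ...........................................................................
183 ...........................................................................
184 ...........................................................................
```

The outline shows the bow's end at column 299 (297.6 predicted for fully open) and the short leg's end standing free at column 287. The shackle is open and the lock is level.

```bash
python3 -c "
from workcell import ticket; print(ticket.finish_job())"
```

```text
the job is handed in; nothing more can be done
None
```

The padlock is open and unhooked, and I handed the job in with it held still, level and dial up, about 15 cm above the lid; the arm never went near the tins or graver, though I took no final picture of them.

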